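Seat the filter cell on its three-pin mount and hold it home

ROBOT

A 6-joint arm with a two-finger parallel gripper is mounted at the origin on a cart in front of the work surface, level with it; the furniture and walls round the work are solid. World frame = base frame: x ahead of the robot, y to its left, z up, the work surface at z = 0. Lengths are in mm, angles in rad, forces in N, time in s.
With the tool pointing down it reaches from about 150 to 775 mm from the base axis. Payload 6.1 kg.
Tool frame: the origin (TCP) lies midway between the tips of the shut fingers; the grasp point (between the pads) lies 19 mm behind it; z points along the fingers, y is the line along which they close (so a half turn about z gives the same grasp; the last joint's range is limited). The gripper opens to 85 mm and grips with 20 to 120 N. Pads are 22 mm wide; open, the fingers measure 114 mm over their backs; the gripper's body (76 mm by 85 mm) begins 54 mm behind the grasp point. The pads swing forward as they close: fully open they stand 13 mm farther back than shut.
Start: joints at [-1.114, 0.126, -0.04, 1.405, 0, 1.571], TCP at [231.557, -471.157, 198.695] pointing down, gripper open.
Joint ranges: [-2.72, 2.72], [-0.95, 1.95], [-1.27, 1.35], [-1.78, 2.02], [-1.46, 1.47], [-3.14, 3.14]. Speed limits (rad/s): [2.39, 2.39, 3.01, 3.14, 3.14, 3.14].

INTERFACE

Orientations are given as a 3x3 rotation matrix whose columns are the frame's x, y, z axes.
In Python, from cell import ctrl gives the robot as it stands.
- The arm moves only by the shell command python3 -m jog 'ROWS' [FORCE]. ROWS is rows parted by semicolons, their numbers by spaces, 1 to 8 of them, each of 7 numbers: the finger opening in mm, then dx, dy, dz in mm, then a rotation vector rx, ry, rz in rad; each row shifts and turns the commanded pose from where the row before left it, along the tool's axes as they then stand; what a row does not reach is not made up. A row lasts 1/10 s, in which the tool goes at most 50 mm and 0.15 rad, less where a joint would pass 70% of its speed; a pose out of reach is approached as far as the arm can. The fingers move at their own pace and stop on an object; FORCE is the grip in N (left out, the last holds). Time passes only in rows, so rows that do not move let the fingers close. It prints the time, the measured TCP pose, the force, the opening and the grip force at its end.
- ctrl.get_obs(): the state, without advancing time (a new reading comes with each control period).
- ctrl.get_image(name): name is "scene" or "side" or "wrist"; returns a dict with "frame" (400x640x3 uint8, red, green, blue), "depth" (400x640 float32, mm along the optical axis (not along the pixel's ray), 0 where there is no reading), "vfov" (degrees; the focal length in pixels is half the picture's height over the tangent of half this angle, whatever the lens; pixels are square), "cx", "cy" (the principal point, pixels), "rvec" (rotation vector, rad) and "tvec" (3), from world to camera coordinates, as OpenCV has them; the wrist camera has in their place "mount" (4x4, takes a point from camera to tool coordinates, whose origin is the TCP and whose axes are the flange's). Camera axes: x right, y down, z forward; pixel columns grow to the right and rows downward; lengths in mm; the calibration is good to about 2 mm. A picture is of the moment at which its call begins: read the wrist's pose just before it.
- ctrl.sign_off(): hands the job in; it is judged then, once.
The state is a dict: "clock": time; "joint_positions": joint angles; "qd": joint speeds; "tau": joint torques, N m; "tool_pos": TCP position; "orientation": TCP orientation; "ft_force": force on the tool from outside, world axes, zero at the start; "moment": the same for the moment, N m; "finger_gap": finger opening in mm; "gripper_force": force on a finger pad.
Only numpy, scipy, OpenCV 4.12 (cv2) and the standard library are available. Lean on these libraries where they do the work, as an engineer would, in place of code of your own. Each camera call takes 0.05 s, during which the arm holds its last target. There are 200 camera calls.

TASK

Pick up the black filter cell by its knurled collar and set it upright on the spigot of the aluminium mount, where the pins will stop it; turn it until its hidden keyways drop over the pins, then push it down fully home against the spring. Finish while still gripping it and holding it pushed home, since the spring lifts it as soon as you let go. Leave the other things on the table where they are.

Things in the scene. Friction and masses are not known exactly. Their poses are not given: they have to be found in the camera images.
- cell: Loose filter cell, 54 mm tall, about 150 g, standing upright on the table; origin at the centre of its underside, z up. Its skirt, 46 mm in diameter and 34 mm high, is open underneath: bore 26 mm in diameter, 34 mm deep, with three straight keyways 8 mm wide, 120 degrees apart, along the whole bore (one on the cell's +x side). They cannot be seen while it stands.
- collar (a point): Middle of the cell's round black knurled collar, the place to grip: 50 mm in diameter, 20 mm high, from 34 to 54 mm above the underside, closed on top with a green filter glass. This point is on the cell's axis, 44 mm above its underside.
- mount: Fixed mount: square aluminium base plate 110 x 110 x 10 mm with a round housing 62 mm in diameter up to 30 mm above the table; origin at the centre of its underside. From the middle of the housing stands a steel spigot 24 mm in diameter whose top is 62 mm above the table (its last 7 mm taper to 16 mm).
- pins (a point): Point on the spigot's axis level with the tops of its three brass pins, 46.5 mm above the table. Pins: 5 mm thick, 120 degrees apart, out to 17 mm from the axis. Their angle differs each time and is not told by any pose here. An unaligned cell rests on them, underside at this height; turned (at most 120 degrees, either way) it comes to fit with about 5 degrees play each way and can go down.
- seat (a point): Centre of the mount's seat: the top of the housing, 30 mm above the table, on the spigot's axis, z up; 16.5 mm below the pin tops. The cell is home when its underside lies on this seat.
- sleeve (a joint): White spring sleeve round the spigot, 38 mm in diameter: 0 m when up, its top 8 mm above the seat; -0.008 when pressed flush with the seat. It pushes up with 3.5 N at first and about 9 N when flush, and lifts a cell that is let go.
- spare_eyepiece: Bystander: black spare eyepiece, 36 mm in diameter, 47 mm tall, loose; origin at its underside.
- oil_bottle: Bystander: small brown dropper bottle, 27 mm in diameter, 76 mm tall, loose; origin at its underside.
- lens_spray: Bystander: light blue pump spray bottle, 31 mm in diameter, 104 mm tall, loose; origin at its underside.
- vial_photo: Bystander: small brown vial with a white cap, 20 mm in diameter, 50 mm tall, loose; origin at its underside.
Not all that is in view belongs to the job. What is shaped like the mount but orange is not meant.

How it is judged:
By the outcome, as a careful person would: the job done as asked, in the order asked, and still so for the second after the job is handed in, while the arm keeps its last pose, push and grip.
It also fails if it takes over 61 s, if anything falls off the work surface, if the arm or the gripper's body presses on something with over 40 N, if the wrist force passes 120 N, or if a joint passes its speed limit or range.

## Working session

There is one attempt and no reset: what is moved stays moved. The work goes in short steps, Python scripts to look and compute and a shell command to move; the robot and the scene stay as the last step left them, time stands still between calls to the robot, and variables do not carry over. Pictures are saved under pics/ and viewed, at most 10 in all, crops included, and the job is handed in when it is done.

```bash
mkdir -p pics; ls; cat > h.py <<'E'
import numpy as np, cv2
from cell import ctrl
def shot(name, fn=None):
    o=ctrl.get_obs(); im=ctrl.get_image(name)
    if fn: cv2.imwrite(fn, im["frame"][:,:,::-1]); np.savez(fn+".npz", **{k:v for k,v in im.items()}, tp=o["tool_pos"], R=o["orientation"])
    return im
def cloud(d):
    """HxWx3 world points"""
    D=d["depth"].astype(float); h,w=D.shape
    f=h/2/np.tan(np.radians(float(d["vfov"]))/2)
    u,v=np.meshgrid(np.arange(w),np.arange(h))
    P=np.stack([(u-d["cx"])/f*D,(v-d["cy"])/f*D,D],-1)
    if "rvec" in d:
        R=cv2.Rodrigues(np.array(d["rvec"],float))[0]; return (P-np.array(d["tvec"]).ravel())@R
    M=np.array(d["mount"]); P=P@M[:3,:3].T+M[:3,3]
    return P@np.array(d["R"]).reshape(3,3).T+np.array(d["tp"])
E
python3 - <<'E'
from h import *
for n in ["scene","side"]:
    shot(n,f"pics/{n}0.png")
o=ctrl.get_obs(); print(o)
E
```

```text
pics
{'clock': 0.1, 'joint_positions': array([-1.11396403e+00,  1.26314672e-01, -4.04925616e-02,  1.40538216e+00,
        1.79442800e-05,  1.57080769e+00]), 'qd': array([-0.00168393, -0.00049561,  0.00250711, -0.00068917, -0.00143173,
        0.00014042]), 'tau': array([-1.31331959e-03, -4.36903703e+01,  3.53605771e+01,  1.37311386e-02,
       -8.90639694e-05,  7.99305582e-06]), 'tool_pos': array([ 231.40999315, -470.80139287,  198.0156037 ]), 'orientation': array([[ 8.97459318e-01,  4.41096832e-01, -5.98385483e-04],
       [ 4.41097237e-01, -8.97458436e-01,  1.25812406e-03],
       [ 1.79284355e-05, -1.39306134e-03, -9.99999030e-01]]), 'ft_force': array([-0.15113923,  0.55789499, -0.04227433]), 'moment': array([-0.01876519,  0.00124989, -0.0521944 ]), 'gripper_force': 0.0, 'finger_gap': 85.54959146225343}
```

View pics/scene0.png

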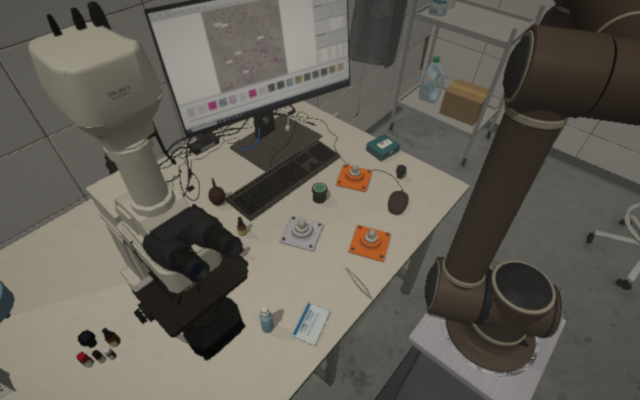

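View pics/side0.png

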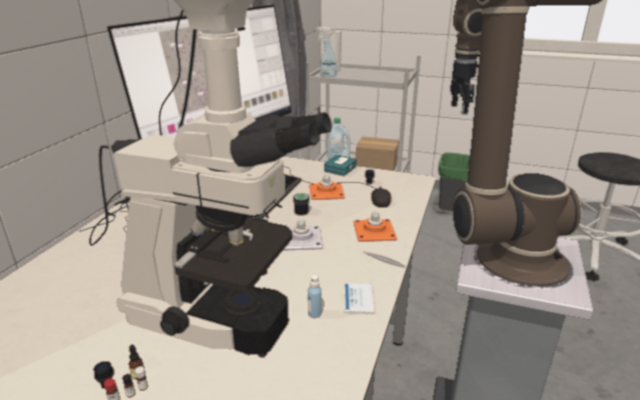

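Candidates for the cell in the scene view: the black round with a green top (320,192), the black eyepiece (401,172), a dark red bulb (217,192) and black caps at (87,339). I choose (320,192) because of the green glass. The mount is the grey one at (302,232), not the orange ones at (354,178) and (370,243).

```bash
python3 - <<'E'
from h import *
a=cv2.imread("pics/scene0.png")[150:270,230:430]; b=cv2.imread("pics/side0.png")[160:260,260:420]
a=cv2.resize(a,(800,480),interpolation=2); cv2.imwrite("pics/crop0.png",a)
for n,pts in [("scene",[(320,187),(320,188),(302,221),(302,232),(401,168),(241,225),(217,190),(290,240),(265,312),(354,170),(370,232)]),("side",[(301,196),(301,224),(370,172)])]:
    d=np.load(f"pics/{n}0.png.npz"); P=cloud(d)
    for u,v in pts: print(n,u,v,P[v,u].round(1))
    # top view height clusters
    if n=="scene":
        M=(P[...,2]>4)&(P[...,2]<140)&(P[...,0]>100)&(P[...,0]<900)&(d["depth"]>0)
        k,l,s,c=cv2.connectedComponentsWithStats(M.astype(np.uint8))
        for i in range(1,k):
            if s[i,4]>25:
                Q=P[l==i]; print(c[i].round(),s[i,4],Q.min(0).round(),Q.max(0).round())
E
```

```text
scene 320 187 [636.  -58.9  53.9]
scene 320 188 [634.2 -56.8  52.1]
scene 302 221 [580.1  91.1  58.3]
scene 302 232 [563.1 110.4  37. ]
scene 401 168 [ 488.8 -325.6   45.6]
scene 241 225 [716.3 217.5  45. ]
scene 217 190 [866.6 181.5  67.6]
scene 290 240 [584.8 141.8   9.1]
scene 265 312 [432.2 385.  100.7]
scene 354 170 [ 602.  -200.3   53.2]
scene 370 232 [398.8  -8.8  61.4]
[502.  21.] 3030 [  534. -1969.     5.] [  900. -1452.   140.]
[278. 177.] 4162 [ 716. -323.    4.] [900. 208. 110.]
[383. 147.] 554 [ 567. -463.    4.] [ 670. -352.   42.]
[354. 177.] 664 [ 536. -281.    4.] [ 674. -144.   62.]
[401. 171.] 112 [ 471. -345.    5.] [ 505. -312.   48.]
[319. 192.] 262 [610. -80.   5.] [660. -30.  58.]
[398. 202.] 401 [ 386. -292.    4.] [ 467. -160.   41.]
[241. 227.] 129 [706. 203.   4.] [731. 229.  75.]
[302. 233.] 983 [508.  26.   4.] [648. 165.  63.]
[370. 243.] 1031 [326. -83.   4.] [464.  53.  65.]
[243. 252.] 28 [649. 265.   6.] [656. 281.  49.]
[131. 275.] 331 [704. 524.  15.] [825. 552. 140.]
[431. 304.] 145 [101.  60.  87.] [185. 142. 140.]
[214. 329.] 2272 [478. 396.   4.] [588. 553.  88.]
[143. 314.] 225 [638. 565.  51.] [690. 592.  97.]
[311. 323.] 942 [314. 241.   4.] [405. 358.  15.]
[266. 320.] 275 [422. 367.   4.] [452. 398. 106.]
[111. 338.] 221 [683. 647.   4.] [705. 673.  77.]
[ 87. 339.] 255 [721. 683.   4.] [754. 718.  49.]
[109. 353.] 116 [660. 675.   5.] [679. 691.  49.]
[ 98. 356.] 117 [672. 696.   6.] [690. 713.  50.]
[ 85. 360.] 178 [686. 719.   4.] [707. 740.  54.]
[  5. 384.] 295 [762. 864.   5.] [821. 898.  62.]
side 301 196 [633.5 -53.8  56.8]
side 301 224 [574.2 102.   54.6]
side 370 172 [ 483.2 -317.3   47.9]
```

View pics/crop0.png

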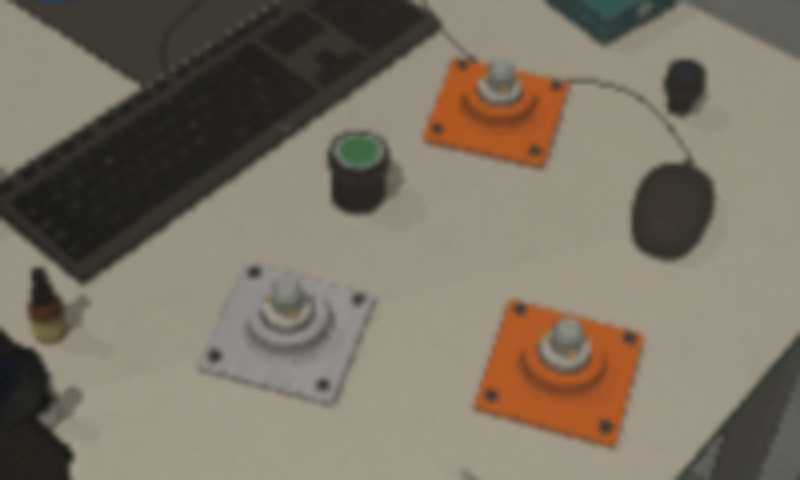

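The crop confirms it: green glass cell at crop (358,150), grey mount at crop (288,320). Next I move above them for wrist views.

```bash
python3 -m jog '85 45 -20 -6 0 0 0;85 45 -20 -6 0 0 0;85 45 -20 -6 0 0 0;85 45 -20 -6 0 0 0;85 45 -20 -6 0 0 0;85 45 -20 -6 0 0 0;85 45 -20 -6 0 0 0;85 45 -20 -6 0 0 0' | tail -3; python3 -m jog '85 45 -24 -4 0 0 0;85 45 -24 -4 0 0 0;85 45 -24 0 0 0 0;85 45 -20 0 0 0 0;85 0 0 0 0 0 0;85 0 0 0 0 0 0'
python3 - <<'E'
from h import *
im=shot("wrist","pics/w1.png"); print(im["mount"],im["vfov"]); print(ctrl.get_obs()["joint_positions"],ctrl.get_obs()["orientation"].round(3))
E
```

```text
ft_force: [1.5, -1.7, 0.1]
finger_gap: 84.9
gripper_force: 0.0
clock: 1.5
tool_pos: [603.3, -8.3, 253.1]
orientation: [[0.896, 0.443, -0.002], [0.443, -0.896, -0.0], [-0.002, -0.001, -1.0]]
ft_force: [0.1, 1.3, 1.0]
finger_gap: 84.9
gripper_force: 0.0
[[-2.54142736e-04 -9.66245123e-01 -2.57624334e-01  6.49298592e+01]
 [ 9.99999799e-01 -9.58937403e-05 -6.26826757e-04 -2.35111952e-01]
 [ 5.80963736e-04 -2.57624441e-01  9.66244953e-01 -1.75765063e+02]
 [ 0.00000000e+00  0.00000000e+00  0.00000000e+00  1.00000000e+00]] 69.10341180900288
[-1.52777914e-02  2.90094447e-01  2.84934026e-01  1.56728083e+00
 -2.79254630e-04  2.66874873e+00] [[ 0.897  0.442 -0.002]
 [ 0.442 -0.897 -0.   ]
 [-0.002 -0.001 -1.   ]]
```

View pics/w1.png

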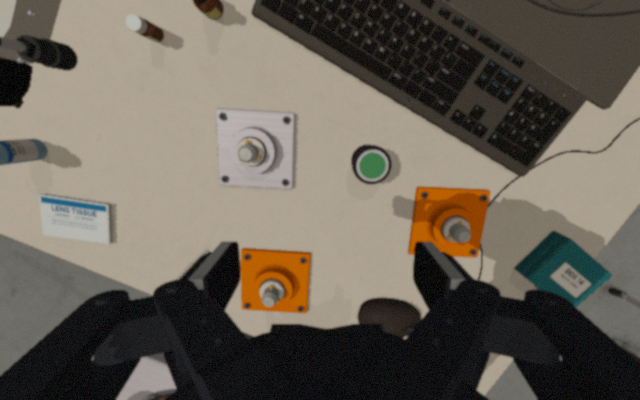

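The wrist view shows the cell's green glass at (372,165), the grey mount's spigot at (250,151), orange decoys at (456,230) and (271,292), and the fingers at the bottom. I'll measure the cell and spigot from depth.

```bash
cat >> h.py <<'E'
def circ(P,xy,r,zlo,zhi):
    """robust centre of points near xy within height band: min enclosing circle + mean"""
    M=(np.hypot(P[...,0]-xy[0],P[...,1]-xy[1])<r)&(P[...,2]>zlo)&(P[...,2]<zhi)
    Q=P[M]; c,rad=cv2.minEnclosingCircle(Q[:,:2].astype(np.float32)); return np.round(c,1),round(rad,1),Q.mean(0).round(1),len(Q)
E
python3 - <<'E'
from h import *
for n in ["scene0","side0","w1"]:
    d=np.load(f"pics/{n}.png.npz"); P=cloud(d)
    print(n,"cell",circ(P,(636,-56),40,50,60),"spigot top",circ(P,(578,96),20,59,68),"house",circ(P,(578,96),45,27,33), "plate",circ(P,(578,96),90,7,13))
E
```

```text
scene0 cell (array([634.9, -55.6]), 25.5, array([634.4, -55.4,  53.2]), 119) spigot top (array([578. ,  96.1]), 8.6, array([577.4,  94.3,  60.5]), 17) house (array([578.2,  96.2]), 31.2, array([573.6, 101.9,  29.4]), 116) plate (array([577.3,  95.7]), 74.7, array([572.4, 100.3,   9.4]), 506)
side0 cell (array([635.4, -56.1]), 28.0, array([633.9, -54.9,  53.5]), 115) spigot top (array([576.5,  94.9]), 10.6, array([576.5,  95.3,  61.5]), 22) house (array([577.6,  96.6]), 32.3, array([571.9, 102.2,  29.7]), 109) plate (array([572.9,  94.6]), 72.9, array([552.4, 107.2,   9.7]), 330)
w1 cell (array([636.8, -57.2]), 25.7, array([637.5, -56.4,  54.7]), 1181) spigot top (array([579.8,  94. ]), 10.2, array([580.4,  93.7,  62. ]), 190) house (array([579.5,  94.2]), 31.0, array([581.3,  93.4,  30.7]), 981) plate (array([579.9,  94.3]), 75.9, array([583.7,  93.8,  10.6]), 3947)
```

```bash
python3 -m jog '85 2 14.5 35 0 0 0;85 2 14.5 35 0 0 0;85 2 14.5 35 0 0 0;85 2 14.2 35 0 0 0;85 0 0 0 0 0 0;85 0 0 0 0 0 0'
python3 - <<'E'
from h import *
shot("wrist","pics/w2.png"); d=np.load("pics/w2.png.npz"); P=cloud(d)
print("cell",circ(P,(636,-56),40,50,62),d["tp"])
R=d["R"]; print(R.T@(np.array([636.5,-56.5,27])-d["tp"]))
E
```

```text
clock: 2.15
tool_pos: [634.6, -58.7, 115.2]
orientation: [[0.898, 0.439, -0.001], [0.439, -0.898, 0.0], [-0.001, -0.001, -1.0]]
ft_force: [-0.2, 0.5, 0.2]
finger_gap: 85.2
gripper_force: 0.0
cell (array([637. , -57.2]), 25.8, array([638.2, -56.6,  54.8]), 2701) [634.64362585 -58.74324544 115.19599377]
[ 2.73029923 -1.13484052 88.1944964 ]
```

View pics/w2.png

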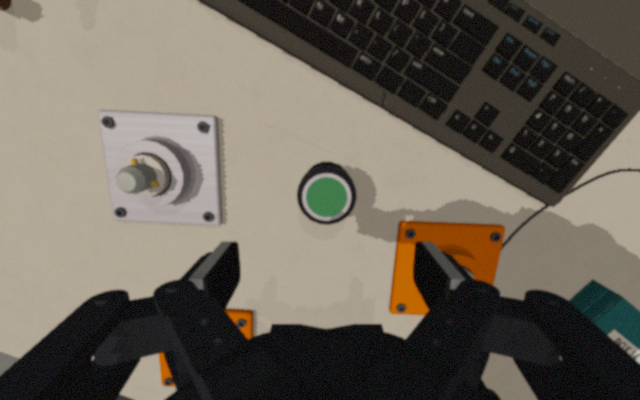

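The cell at (327,195) is centred between the fingers (tips at about 230 and 422). I descend and grip.

```bash
python3 -m jog '85 2.5 -0.8 25 0 0 0;85 0 0 25 0 0 0;85 0 0 20 0 0 0;85 0 0 12 0 0 0;85 0 0 6 0 0 0;85 0 0 0 0 0 0' && python3 -m jog '40 0 0 0 0 0 0;40 0 0 0 0 0 0;40 0 0 0 0 0 0;40 0 0 0 0 0 0;40 0 0 0 0 0 0;40 0 0 0 0 0 0;40 0 0 0 0 0 0;40 0 0 0 0 0 0' 60
```

```text
clock: 2.8
tool_pos: [637.9, -55.8, 27.4]
orientation: [[0.897, 0.441, 0.001], [0.441, -0.897, -0.0], [0.001, 0.0, -1.0]]
ft_force: [0.0, -0.0, 0.8]
finger_gap: 84.9
gripper_force: 0.0
clock: 3.6
tool_pos: [637.6, -55.9, 26.5]
orientation: [[0.897, 0.441, -0.0], [0.441, -0.897, 0.0], [-0.0, -0.0, -1.0]]
ft_force: [-0.7, 0.3, 0.2]
finger_gap: 40.3
gripper_force: 0.0
```

```bash
python3 - <<'E'
from h import *
shot("side","pics/s3.png"); a=shot("wrist","pics/w3.png")["frame"][:,:,::-1]
d=np.load("pics/w3.png.npz"); print("cell",circ(cloud(d),(637,-56),45,48,60))
b=cv2.imread("pics/s3.png")[140:260,200:400]
cv2.imwrite("pics/v3.png",np.vstack([cv2.resize(a[:,100:560],(460,400))[100:340], cv2.resize(b,(460,276))]))
E
```

```text
cell (array([637.2, -57.1]), 25.8, array([639.1, -55.6,  54.7]), 5822)
```

View pics/v3.png

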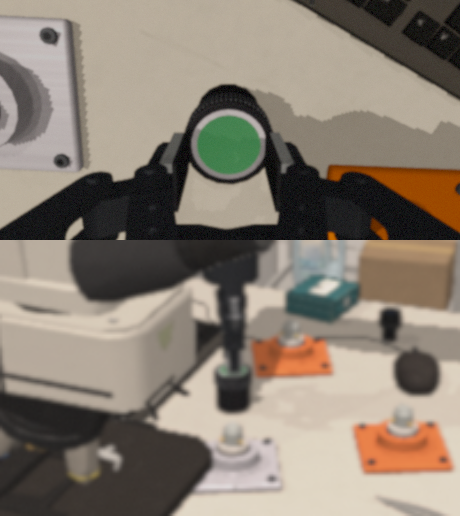

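```bash
python3 - <<'E'
from h import *
a=cv2.imread("pics/w3.png")[180:320,220:420]; b=cv2.imread("pics/s3.png")[160:230,260:360]
g=lambda x:np.clip(255*(x/255.)**.5,0,255).astype(np.uint8)
cv2.imwrite("pics/v4.png",g(np.hstack([cv2.resize(a,(400,280),interpolation=2),cv2.resize(b,(400,280),interpolation=2)])))
d=np.load("pics/w3.png.npz"); P=cloud(d); R=d["R"]
L=(P-d["tp"])@R
M=(np.abs(L[...,1])<60)&(L[...,2]<15)&(L[...,2]>-60)&(d["depth"]>0)
for s in(-1,1):
  for z0 in range(-60,15,6):
    q=L[M&(L[...,2]>=z0)&(L[...,2]<z0+6)&(s*L[...,1]>15)]
    if len(q): print(s,z0,len(q),np.percentile(q,[2,98],axis=0).round(0)[:,:2].tolist())
E
```

```text
-1 -60 245 [[-10.0, -33.0], [11.0, -20.0]]
-1 -54 219 [[-10.0, -33.0], [11.0, -20.0]]
-1 -48 192 [[-10.0, -33.0], [11.0, -20.0]]
-1 -42 92 [[-10.0, -31.0], [11.0, -20.0]]
-1 -36 7 [[1.0, -20.0], [7.0, -20.0]]
-1 -30 639 [[-16.0, -22.0], [17.0, -15.0]]
-1 -24 34 [[7.0, -23.0], [19.0, -15.0]]
-1 -18 21 [[11.0, -22.0], [19.0, -15.0]]
-1 -12 4 [[13.0, -21.0], [17.0, -17.0]]
-1 0 2 [[13.0, -18.0], [15.0, -15.0]]
-1 6 62 [[13.0, -21.0], [131.0, -15.0]]
-1 12 402 [[118.0, -39.0], [132.0, -15.0]]
1 -60 257 [[-10.0, 20.0], [11.0, 33.0]]
1 -54 214 [[-10.0, 20.0], [11.0, 33.0]]
1 -48 198 [[-10.0, 20.0], [11.0, 32.0]]
1 -42 89 [[-10.0, 20.0], [11.0, 30.0]]
1 -36 11 [[0.0, 16.0], [7.0, 20.0]]
1 -30 721 [[-18.0, 15.0], [18.0, 24.0]]
1 -24 39 [[7.0, 15.0], [20.0, 25.0]]
1 -18 23 [[12.0, 15.0], [20.0, 23.0]]
1 -12 7 [[10.0, 16.0], [19.0, 24.0]]
1 0 5 [[13.0, 16.0], [17.0, 19.0]]
1 6 4086 [[90.0, 16.0], [130.0, 59.0]]
1 12 1805 [[78.0, 16.0], [130.0, 59.0]]
```

View pics/v4.png

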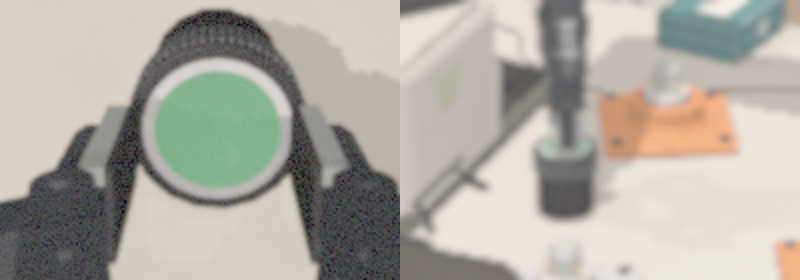

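```bash
python3 - <<'E'
from h import *
for n in ["w1","w2","w3"]:
    d=np.load(f"pics/{n}.png.npz"); P=cloud(d); L=(P-d["tp"])@d["R"]
    M=(d["depth"]>0)&(np.abs(L[...,1])<65)&(np.abs(L[...,0])<30)
    print(n,[(z0,int((M&(L[...,2]>=z0)&(L[...,2]<z0+5)).sum())) for z0 in range(-100,30,5)])
    # pad inner-face column profile (left pad)
    for u in ((228,234) if n!="w3" else (268,272,276)): print(u,[(v,*L[v,u].round().astype(int)) for v in range(200,300,8)])
E
```

```text
w1 [(-100, 4278), (-95, 1408), (-90, 366), (-85, 749), (-80, 606), (-75, 768), (-70, 729), (-65, 632), (-60, 546), (-55, 459), (-50, 196), (-45, 0), (-40, 0), (-35, 0), (-30, 0), (-25, 0), (-20, 0), (-15, 0), (-10, 0), (-5, 0), (0, 0), (5, 0), (10, 0), (15, 0), (20, 0), (25, 0)]
228 [(200, np.int64(-52), np.int64(-151), np.int64(254)), (208, np.int64(-64), np.int64(-152), np.int64(251)), (216, np.int64(-78), np.int64(-153), np.int64(253)), (224, np.int64(-91), np.int64(-155), np.int64(253)), (232, np.int64(-104), np.int64(-155), np.int64(252)), (240, np.int64(-118), np.int64(-157), np.int64(254)), (248, np.int64(11), np.int64(-44), np.int64(-58)), (256, np.int64(8), np.int64(-43), np.int64(-60)), (264, np.int64(5), np.int64(-43), np.int64(-62)), (272, np.int64(2), np.int64(-43), np.int64(-63)), (280, np.int64(-1), np.int64(-43), np.int64(-64)), (288, np.int64(-5), np.int64(-43), np.int64(-64)), (296, np.int64(-8), np.int64(-43), np.int64(-65))]
234 [(200, np.int64(-52), np.int64(-142), np.int64(253)), (208, np.int64(-65), np.int64(-143), np.int64(252)), (216, np.int64(-78), np.int64(
[... 3762 characters left out ...]
t64(17), np.int64(-16), np.int64(-103))]
276 [(200, np.int64(10), np.int64(-37), np.int64(27)), (208, np.int64(4), np.int64(-37), np.int64(26)), (216, np.int64(-2), np.int64(-37), np.int64(25)), (224, np.int64(-8), np.int64(-37), np.int64(25)), (232, np.int64(-15), np.int64(-38), np.int64(26)), (240, np.int64(11), np.int64(-24), np.int64(-49)), (248, np.int64(10), np.int64(-23), np.int64(-57)), (256, np.int64(10), np.int64(-21), np.int64(-65)), (264, np.int64(11), np.int64(-20), np.int64(-73)), (272, np.int64(7), np.int64(-20), np.int64(-73)), (280, np.int64(4), np.int64(-20), np.int64(-73)), (288, np.int64(0), np.int64(-21), np.int64(-72)), (296, np.int64(-4), np.int64(-21), np.int64(-72))]
```

The crops and depth show the fingertips ending above the cell, with the pads at z_tool −38 to −73. The real tips sit about 34 mm behind the reported TCP, so the tool length is off. x and y are fine. I'll correct by going about 35 mm deeper, watching the force.

```bash
python3 -m jog '85 0 0 0 0 0 0;85 0 0 0 0 0 0;85 0 0 0 0 0 0;85 0 0 0 0 0 0;85 0 0 0 0 0 0;85 -1 0.7 0 0 0 0' && python3 -m jog '85 0 0 10 0 0 0;85 0 0 10 0 0 0;85 0 0 8 0 0 0;85 0 0 4 0 0 0;85 0 0 3 0 0 0;85 0 0 0 0 0 0' && python3 -m jog '40 0 0 0 0 0 0;40 0 0 0 0 0 0;40 0 0 0 0 0 0;40 0 0 0 0 0 0;40 0 0 0 0 0 0;40 0 0 0 0 0 0;40 0 0 0 0 0 0;40 0 0 0 0 0 0' 60
```

```text
clock: 4.3
tool_pos: [637.1, -56.9, 26.5]
orientation: [[0.897, 0.441, 0.0], [0.441, -0.897, 0.0], [0.0, -0.0, -1.0]]
ft_force: [-0.3, -0.4, 0.4]
finger_gap: 85.2
gripper_force: 0.0
clock: 4.9
tool_pos: [636.8, -57.0, -9.1]
orientation: [[0.897, 0.441, -0.001], [0.441, -0.897, 0.0], [-0.001, -0.0, -1.0]]
ft_force: [0.5, 0.7, 0.4]
finger_gap: 84.8
gripper_force: 0.0
clock: 5.7
tool_pos: [637.7, -57.1, -7.7]
orientation: [[0.897, 0.441, 0.001], [0.441, -0.897, -0.0], [0.001, 0.001, -1.0]]
ft_force: [-0.1, 0.4, 5.6]
finger_gap: 48.4
gripper_force: 62.1
```

```bash
python3 -m jog '40 0 0 -10 0 0 0;40 0 0 -30 0 0 0;40 0 0 -35 0 0 0;40 0 0 -25 0 0 0;40 0 0 0 0 0 0;40 0 0 0 0 0 0' 80 && python3 -m jog '40 3.9 -40 0 0 0 0;40 3.9 -40 0 0 0 0;40 3.9 -40 0 0 0 0;40 3.7 -41.1 0 0 0 0;40 0 0 0 0 0 0;40 0 0 0 0 0 0;40 0 0 0 0 0 0'
python3 - <<'E'
from h import *
for n in ["wrist","side","scene"]:
    shot(n,f"pics/{n}5.png"); d=np.load(f"pics/{n}5.png.npz"); P=cloud(d)
    tp=d["tp"]
    print(n,tp.round(1),"cell top",circ(P,tp[:2],27,tp[2]+45,tp[2]+70))
    if n=="wrist": print("house",circ(P,(579,95),45,27,33),"plate",circ(P,(579,95),90,7,13),"glass",circ(P,tp[:2],16,tp[2]+45,tp[2]+75))
a=cv2.imread("pics/wrist5.png"); b=cv2.imread("pics/side5.png")[150:270,220:400]
cv2.imwrite("pics/v5.png",np.vstack([a[100:340,120:540],cv2.resize(b,(420,280),interpolation=2)]))
E
```

```text
clock: 6.3
tool_pos: [636.9, -57.0, 91.4]
orientation: [[0.897, 0.441, 0.0], [0.441, -0.897, 0.0], [0.0, -0.0, -1.0]]
ft_force: [1.1, -0.3, -2.1]
finger_gap: 48.3
gripper_force: 82.6
clock: 7.0
tool_pos: [579.4, 93.7, 90.3]
orientation: [[0.898, 0.441, -0.002], [0.441, -0.898, -0.001], [-0.002, -0.0, -1.0]]
ft_force: [-0.3, -0.6, -2.2]
finger_gap: 48.2
gripper_force: 83.0
wrist [579.4  93.7  90.3] cell top (array([579.6,  93.8]), 26.9, array([582.6,  95.4, 151.9]), 10659)
house (array([579.8,  94.4]), 30.8, array([592.3, 100.7,  30.6]), 1563) plate (array([585.6,  97.3]), 71.4, array([598.4, 103.7,  10.5]), 7065) glass (array([579.4,  93.7]), 16.0, array([579.8,  93.9, 153. ]), 3812)
side [579.7  93.4  90.6] cell top (array([579.2,  93.7]), 26.4, array([580.6, 102.4, 148.1]), 93)
scene [579.9  93.3  90.8] cell top (array([578.7,  92.6]), 26.2, array([565.5,  88.2, 149.6]), 92)
```

View pics/v5.png

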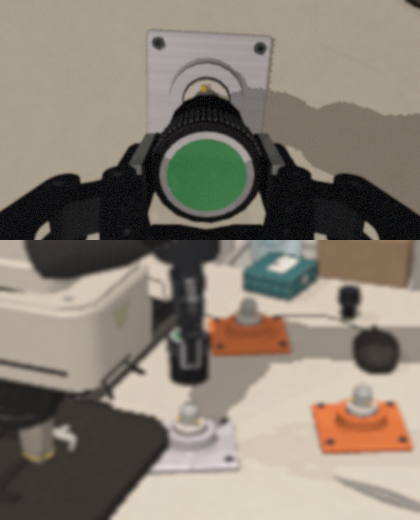

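Carried and upright: the wrist part shows the cell (205,175) in the pads with the mount directly below, and the side part shows it above the spigot. Underside ≈ TCP z + 8, so the pins are at TCP z ≈ 38.5 and home at ≈ 22. I lower it onto the pins.

```bash
python3 -m jog '40 0.3 -0.6 10 0 0 0;40 0 0 15 0 0 0;40 0 0 7 0 0 0;40 0 0 4 0 0 0;40 0 0 0 0 0 0' && python3 -m jog '40 0 0 4 0 0 0;40 0 0 4 0 0 0;40 0 0 3 0 0 0;40 0 0 0 0 0 0;40 0 0 0 0 0 0'&& python3 -m jog '40 0 0 3 0 0 0;40 0 0 2 0 0 0;40 0 0 1 0 0 0;40 0 0 0 0 0 0;40 0 0 0 0 0 0'; python3 -c "
from h import *;o=ctrl.get_obs();print(o['joint_positions'].round(2),o['moment'].round(2))"
```

```text
clock: 7.65
tool_pos: [579.4, 94.8, 54.8]
orientation: [[0.898, 0.441, -0.001], [0.441, -0.898, -0.0], [-0.001, -0.0, -1.0]]
ft_force: [-0.4, -0.1, -1.2]
finger_gap: 47.7
gripper_force: 83.0
clock: 8.15
tool_pos: [579.8, 95.1, 44.5]
orientation: [[0.897, 0.441, -0.0], [0.441, -0.897, 0.0], [-0.0, -0.0, -1.0]]
ft_force: [-0.9, -0.0, -2.0]
finger_gap: 47.7
gripper_force: 83.0
clock: 8.65
tool_pos: [579.9, 95.1, 38.7]
orientation: [[0.897, 0.441, 0.0], [0.441, -0.897, 0.0], [0.0, 0.0, -1.0]]
ft_force: [-0.1, -0.0, 0.3]
finger_gap: 48.0
gripper_force: 83.0
[ 0.16  0.29 -0.19  1.09  0.    2.85] [-0.02  0.14  0.  ]
```

```bash
python3 -m jog '40 0 0 1 0 0 0;40 0 0 0.5 0 0 0;40 0 0 0 0 0 0;40 0 0 0 0 0 0' && python3 -m jog '40 0 0 0 0 0 -0.06;40 0 0 0 0 0 -0.06;40 0 0 0 0 0 -0.06;40 0 0 0 0 0 0'; python3 -c "
from h import *;o=ctrl.get_obs();print(o['joint_positions'].round(2),o['moment'].round(2))"
```

```text
clock: 9.05
tool_pos: [580.2, 95.2, 38.3]
orientation: [[0.897, 0.441, 0.001], [0.441, -0.897, 0.0], [0.001, 0.0, -1.0]]
ft_force: [-2.6, -0.0, 7.8]
finger_gap: 48.2
gripper_force: 83.4
clock: 9.45
tool_pos: [580.7, 95.1, 38.5]
orientation: [[0.803, 0.596, 0.003], [0.596, -0.803, 0.0], [0.002, 0.001, -1.0]]
ft_force: [0.8, -0.0, 6.3]
finger_gap: 47.7
gripper_force: 83.5
[ 0.16  0.29 -0.19  1.09 -0.    2.67] [-0.05  0.26  0.02]
```

```bash
r='python3 -m jog'; m='python3 -c "from h import *;o=ctrl.get_obs();print(\"MOM\",o[\"moment\"].round(2))"'
python3 -m jog '40 0 0 0 0 0 -0.07;40 0 0 0 0 0 -0.07;40 0 0 0 0 0 -0.07;40 0 0 0 0 0 0' | grep -v grip; eval $m
python3 -m jog '40 0 0 0 0 0 -0.07;40 0 0 0 0 0 -0.07;40 0 0 0 0 0 -0.07;40 0 0 0 0 0 0' | grep -v grip; eval $m
```

```text
clock: 9.85
tool_pos: [580.8, 95.4, 38.5]
orientation: [[0.661, 0.75, 0.003], [0.75, -0.661, 0.001], [0.002, 0.001, -1.0]]
ft_force: [-1.0, -0.6, 6.7]
finger_gap: 47.9
MOM [0.07 0.26 0.13]
clock: 10.25
tool_pos: [580.8, 95.5, 38.5]
orientation: [[0.49, 0.872, 0.002], [0.872, -0.49, 0.001], [0.002, 0.002, -1.0]]
ft_force: [-1.4, 1.0, 6.9]
finger_gap: 48.1
MOM [0.12 0.25 0.07]
```

```bash
m='python3 -c "from h import *;o=ctrl.get_obs();print(\"MOM\",o[\"moment\"].round(2))"'
python3 -m jog '40 0 0 0 0 0 -0.07;40 0 0 0 0 0 -0.07;40 0 0 0 0 0 -0.07;40 0 0 0 0 0 0' | grep -v grip; eval $m
python3 -m jog '40 0 0 0 0 0 -0.07;40 0 0 0 0 0 -0.07;40 0 0 0 0 0 -0.07;40 0 0 0 0 0 0' | grep -v grip; eval $m
```

```text
clock: 10.65
tool_pos: [580.3, 95.5, 38.3]
orientation: [[0.298, 0.955, 0.002], [0.955, -0.298, 0.001], [0.001, 0.001, -1.0]]
ft_force: [-2.7, 0.8, 7.2]
finger_gap: 48.1
MOM [0.13 0.44 0.05]
clock: 11.05
tool_pos: [580.6, 95.3, 38.4]
orientation: [[0.092, 0.996, 0.002], [0.996, -0.092, 0.001], [0.001, 0.002, -1.0]]
ft_force: [-1.7, -0.0, 6.5]
finger_gap: 47.9
MOM [0.07 0.3  0.03]
```

```bash
m='python3 -c "from h import *;o=ctrl.get_obs();print(\"MOM\",o[\"moment\"].round(2))"'
python3 -m jog '40 0 0 0 0 0 -0.07;40 0 0 0 0 0 -0.07;40 0 0 0 0 0 -0.07;40 0 0 0 0 0 0' | grep -v grip; eval $m
```

```text
clock: 11.45
tool_pos: [580.2, 94.9, 37.4]
orientation: [[-0.116, 0.993, 0.001], [0.993, 0.116, -0.0], [-0.0, 0.001, -1.0]]
ft_force: [0.1, -1.8, 1.8]
finger_gap: 47.7
MOM [-0.2  -0.04  0.13]
```

It dropped (z 37.4, force falling), so I try pressing down.

```bash
m='python3 -c "from h import *;o=ctrl.get_obs();print(\"MOM\",o[\"moment\"].round(2))"'
python3 -m jog '40 0 0 1 0 0 0;40 0 0 1 0 0 0;40 0 0 1 0 0 0;40 0 0 0 0 0 0;40 0 0 0 0 0 0' | grep -v grip; eval $m
```

```text
clock: 11.95
tool_pos: [580.6, 94.8, 36.5]
orientation: [[-0.114, 0.993, 0.003], [0.993, 0.114, -0.0], [-0.001, 0.003, -1.0]]
ft_force: [-4.6, -1.6, 15.4]
finger_gap: 48.1
MOM [-0.46  1.12  0.22]
```

```bash
m='python3 -c "from h import *;o=ctrl.get_obs();print(\"MOM\",o[\"moment\"].round(2))"'
python3 -m jog '40 0 0 0 0 0 -0.03;40 0 0 0 0 0 0' | grep -v grip; eval $m
python3 -m jog '40 0 0 0 0 0 -0.03;40 0 0 0 0 0 0' | grep -v grip; eval $m
```

```text
clock: 12.15
tool_pos: [580.3, 94.5, 35.8]
orientation: [[-0.145, 0.989, 0.002], [0.989, 0.145, -0.001], [-0.001, 0.002, -1.0]]
ft_force: [-3.1, -3.4, 12.0]
finger_gap: 47.8
MOM [-0.67  0.68  0.36]
clock: 12.35
tool_pos: [580.0, 94.5, 34.8]
orientation: [[-0.174, 0.985, 0.001], [0.985, 0.174, -0.001], [-0.001, 0.001, -1.0]]
ft_force: [-1.7, -1.6, 5.1]
finger_gap: 47.8
MOM [-0.46  0.34  0.2 ]
```

```bash
m='python3 -c "from h import *;o=ctrl.get_obs();print(\"MOM\",o[\"moment\"].round(2))"'
python3 -m jog '40 0 0 0 0 0 -0.03;40 0 0 1 0 0 0;40 0 0 1 0 0 0;40 0 0 1 0 0 0;40 0 0 0 0 0 0' | grep -v grip; eval $m
```

```text
clock: 12.85
tool_pos: [579.7, 94.9, 30.6]
orientation: [[-0.204, 0.979, -0.0], [0.979, 0.204, -0.0], [-0.0, -0.001, -1.0]]
ft_force: [-0.2, -2.0, -2.6]
finger_gap: 48.1
MOM [-0.36 -0.2   0.03]
```

```bash
m='python3 -c "from h import *;o=ctrl.get_obs();print(\"MOM\",o[\"moment\"].round(2))"'
python3 -m jog '40 0 0 2 0 0 0;40 0 0 2 0 0 0;40 0 0 2 0 0 0;40 0 0 1 0 0 0;40 0 0 0 0 0 0' 100| grep -v grip; eval $m
python3 -m jog '40 0 0 1 0 0 0;40 0 0 1 0 0 0;40 0 0 1 0 0 0;40 0 0 0 0 0 0;40 0 0 0 0 0 0' | grep -v grip; eval $m
```

```text
clock: 13.35
tool_pos: [579.8, 94.8, 24.5]
orientation: [[-0.204, 0.979, 0.0], [0.979, 0.204, -0.0], [-0.0, 0.0, -1.0]]
ft_force: [-3.2, -3.1, 5.6]
finger_gap: 47.7
MOM [-0.68  0.51  0.06]
clock: 13.85
tool_pos: [579.8, 94.7, 22.5]
orientation: [[-0.204, 0.979, 0.001], [0.979, 0.204, -0.0], [-0.001, 0.001, -1.0]]
ft_force: [-3.7, -4.6, 11.1]
finger_gap: 47.5
MOM [-0.81  1.17  0.07]
```

```bash
m='python3 -c "from h import *;o=ctrl.get_obs();print(\"MOM\",o[\"moment\"].round(2))"'
python3 -m jog '40 0 0 1 0 0 0;40 0 0 1 0 0 0;40 0 0 0 0 0 0;40 0 0 0 0 0 0' | grep -v grip; eval $m
python3 -m jog '40 0 0 1 0 0 0;40 0 0 1 0 0 0;40 0 0 0 0 0 0;40 0 0 0 0 0 0' | grep -v grip; eval $m
python3 - <<'E'
from h import *
for n in ["wrist","side","scene"]:
    shot(n,f"pics/{n}6.png"); d=np.load(f"pics/{n}6.png.npz"); P=cloud(d); tp=d["tp"]
    print(n,"top",circ(P,(579.7,94.5),20,70,100))
a=cv2.imread("pics/wrist6.png"); b=cv2.imread("pics/side6.png")[170:270,240:390]
cv2.imwrite("pics/v6.png",np.vstack([a[100:340,120:540],cv2.resize(b,(420,280),interpolation=2)]))
E
```

```text
clock: 14.25
tool_pos: [579.9, 94.7, 22.4]
orientation: [[-0.204, 0.979, 0.002], [0.979, 0.204, -0.0], [-0.001, 0.002, -1.0]]
ft_force: [-9.1, -3.9, 24.6]
finger_gap: 47.8
MOM [-1.07  2.33  0.08]
clock: 14.65
tool_pos: [580.0, 94.7, 22.4]
orientation: [[-0.204, 0.979, 0.004], [0.979, 0.204, -0.0], [-0.001, 0.004, -1.0]]
ft_force: [-14.6, -5.5, 36.1]
finger_gap: 47.6
MOM [-1.18  3.48  0.  ]
wrist top (array([579.7,  94.5]), 20.0, array([579.5,  95.2,  85.1]), 5927)
side top (array([579.4,  94.5]), 19.7, array([579.9,  94.7,  83.8]), 80)
scene top (array([580.3,  96.1]), 19.1, array([580.5,  97.3,  83.5]), 89)
```

View pics/v6.png

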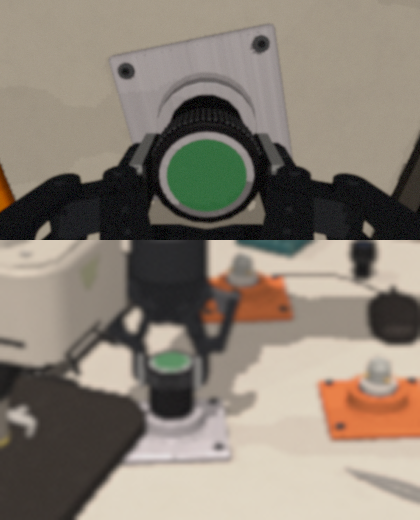

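The cell top is at 84 mm (30 + 54) with a hard stop at z 22.4, so it is home. In the views, the cell at (207,175) and (170,385) sits on the housing with no sleeve showing. I ease the push slightly and hand in.

```bash
python3 -m jog '40 0 0 -1.5 0 0 0;40 0 0 0 0 0 0;40 0 0 0 0 0 0;40 0 0 0 0 0 0' && python3 -c "
from h import *;o=ctrl.get_obs();print(o['tool_pos'].round(1),o['ft_force'].round(1),o['gripper_force']);print(ctrl.sign_off())"
```

```text
clock: 15.2
tool_pos: [580.0, 94.7, 22.4]
orientation: [[-0.204, 0.979, 0.003], [0.979, 0.204, -0.0], [-0.001, 0.003, -1.0]]
ft_force: [-10.6, -5.8, 27.3]
finger_gap: 47.5
gripper_force: 104.6
[580.   94.7  22.4] [-10.6  -5.8  27.3] 104.59102392196655
the job is handed in; nothing more can be done
None
```

The job is handed in at 15.2 s: the filter cell is turned onto the pins and pushed home on the aluminium mount (its top measures 84 mm above the table, as it should), and the gripper still holds it down with about 27 N.

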